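# Unlock the galley cabinet and draw its tray with the hook

### The arm

A 6-joint arm with a two-finger parallel gripper is mounted at the origin on the work surface. World frame = base frame: x ahead of the robot, y to its left, z up, the work surface at z = 0. Lengths are in m, angles in rad, forces in N, time in s.
With the tool pointing down it reaches from about 0.25 to 0.775 m from the base axis. Payload 8.9 kg.
Tool frame: the origin (TCP) lies midway between the tips of the shut fingers; the grasp point (between the pads) lies 19 mm behind it (bot.grip_point_offset is the distance from the TCP to the grasp point, in m); z points along the fingers, y is the line along which they close (so a half turn about z gives the same grasp; the last joint's range is limited). The gripper opens to 85 mm and grips with 20 to 120 N. Pads are 22 mm wide; open, the fingers measure 114 mm over their backs; the gripper's body (76 mm by 85 mm) begins 54 mm behind the grasp point. The pads swing forward as they close: fully open they stand 13 mm farther back than shut.
Start: joints at [1.18, 0.291, -0.153, 1.127, 0, 1.431], TCP at [0.131, 0.508, 0.231] pointing down, gripper open.
Joint ranges: [-2.52, 2.52], [-0.91, 1.74], [-1.3, 1.37], [-1.96, 2.02], [-1.52, 1.47], [-3.14, 3.14]. Speed limits (rad/s): [2.22, 2.22, 2.79, 3.14, 3.14, 3.14].

### API

Orientations are given as a rotation vector (axis times angle).
In Python, from cell import telemetry, vision, close_job, bot gives the robot as it stands. The module is installed in compiled form; this text tells all that it offers.
- The arm moves only by the tool move_arm, never from a script. Its argument "deltas" is a list of rows, each an object of numbers: "x", "y", "z": the shift along the tool's x, y, z in mm; "spin": the turn about the tool's z in rad. A call has 1 to 12 rows; each row shifts and turns the commanded pose from where the row before left it, along the tool's axes as they then stand; what a row does not reach is not made up. A row lasts 1/10 s, in which the tool goes at most 50 mm and 8.59 degrees, less where a joint would pass 70% of its speed; a pose out of reach is approached as far as the arm can. A call with a gripper value outside its range is refused whole. "claw" is the opening, from 0 (shut) to 1 (fully open), set as the call begins (left out, the last holds). The fingers move at their own pace and stop on an object; "squeeze" is the grip in N (left out, the last holds). Time passes only in rows, so rows that do not move let the fingers close. It gives the time, the measured TCP pose, the force, the opening and the grip force at its end, in the units of the state.
- telemetry.get_state(): the state, without advancing time (a new reading comes with each control period).
- vision.snapshot(name): name is "scene" or "top"; returns (picture, depth): 400x640x3 uint8, red, green, blue; 400x640 float32, m along the optical axis (not along the pixel's ray), 0 where there is no reading.
- vision.calibration(name): a dict with "mtx" (3x3 intrinsics, pixels), "rvec" (rotation vector, rad) and "tvec" (3), from world to camera coordinates, as OpenCV has them. Camera axes: x right, y down, z forward; pixel columns grow to the right and rows downward; lengths in m; the calibration is good to about 2 mm. A picture is of the moment at which its call begins. calibration takes no time and is no camera call.
- close_job(): hands the job in; it is judged then, once.
The state is a dict: "time_s": time; "qpos": joint angles; "joint_vel": joint speeds; "effort": joint torques, N m; "tool_pos": TCP position; "eef_rot": TCP orientation; "ft_force": force on the tool from outside, world axes, zero at the start; "wrist_torque": the same for the moment, N m; "opening": opening from 0.0 (shut) to 1.0 (fully open); "finger_force": force on a finger pad.
Only numpy, scipy, OpenCV 4.12 (cv2) and the standard library are available. Lean on these libraries where they do the work, as an engineer would, in place of code of your own. Each camera call takes 0.05 s, during which the arm holds its last target. There are 200 camera calls.

### The job

Unlock the small galley cabinet and pull its tray out: raise the lockout collar on the lock lever by its lift tab, push the lever over to the other end of its gate, then pick up the hook, put its tip into the finger hole of the tray and pull the tray out fully to its stop. Pull the tray with the hook only, not with the gripper, then lay the hook back on the bench. Do not force the lever past the gate block with the collar down, and do not disturb the composing stick or the scraper.

Things in the scene. Friction and masses are not known exactly. Their poses are not given: they have to be found in the camera images.
- unit: Grey steel galley cabinet plus lock box, one piece fixed to the bench. Origin: on the bench at the cabinet's front face; x into the cabinet (away from the robot), y left, z up. Cabinet: x 0 to 240, y -205 to -5 mm. Lock box: x -74 to 34, y 1 to 189 mm. Both 100 mm high. Two gate blocks 35 mm high (19 x 16 mm) on the lock box, at x -30, y 95 mm, flank the lever's slot, which runs along y.
- pivot (a point): Pivot of the lock lever, inside the lock box 45 mm above the bench, at x -30, y 95 mm of the unit. The lever swings about the unit's x axis through this point.
- lever (a joint): Lock lever, rad: 0 locked (leans 0.45 rad from upright to the unit's -y, the tray's side), 0.45 upright, 0.9 unlocked (leans to +y). Starts within 0.08 of locked. Stiff (about 2.5 N at the knob), stays where it is left. It drives a flat steel bolt that stands across the left end of the tray's front and draws it clear from about 0.65 on; until then the tray cannot slide.
- knob (a point): Centre of the lever's black ball knob, 40 mm in diameter, 185 mm from the pivot along the lever. The steel stem below it is 14 mm thick. Nothing stands beside the knob on its -y and +y sides; the lift tab stands in front of it.
- collar (a joint): Height of the steel lockout collar on the lever's stem, m: 0 down, 0.034 fully up. Down, its square 36 mm foot meets the gate blocks, so the lever cannot pass upright; raised 20 mm or more it clears them. Slides along the stem with about 5 N plus 1.5 N weight and stays where it is left, so it may be let go. Raised, its 30 mm thick sleeve reaches 164 mm from the pivot, just below the knob.
- tab (a point): Grip point of the collar's lift tab, 15 mm below the tab's top: an upright steel plate fixed to the collar, 61 mm in front of the stem (unit's -x) and parallel to it, 190 mm from the pivot along the stem when down. 18 mm thick along the unit's x (at any lever angle), 30 mm wide, 105 mm long; 32 mm gap to the knob; top level with the knob's top when down. z runs up the stem.
- tray (a joint): How far the tray is pulled out, m: 0 home, 0.10 at its stop; it slides to the unit's -x, needs about 3 N and stays where it is left.
- tray_hole (a point): Centre of the finger hole, on the upper face (55 mm above the bench) of the tongue on the tray's front. Square hole 24 x 24 mm right through the 5 mm thick aluminium tongue, which is 56 mm wide and ends 22 mm in front of the hole's centre; free below. 34 mm in front of the cabinet, 105 mm to the right (-y) of the unit's origin when home. Axes as the unit's; pull along -x.
- hook_grip (a point): Centre of the wooden handle of the loose hook tool (about 0.12 kg) on the bench: 80 long (x) x 24 wide (y) x 34 mm high, centre 17 mm above the bench. An 8 mm steel rod leaves its +x end 26 mm above the handle's underside, runs level to 80 mm from this point, then bends straight down to 3 mm above the underside's level (19 mm of tip below the rod). x along the handle to the tip, z up.
- hook_tip (a point): Lower end of the hook's bent-down tip, 8 mm thick, 80 mm ahead (x) of hook_grip and 14 mm below it.
- scraper_mid (a point): Centre of the handle of a scraper: the same wooden handle as the hook's, but with a flat straight blade 50 mm long in front. Not needed; leave it alone. It and the hook may lie on either side of the bench.
- stick: Composing stick, a shallow steel tray 150 x 35 x 18 mm, lying in front of the lock box; origin at the centre of its underside. Leave it alone.
Not all that is in view belongs to the job. Leave any blue or pink look-alike of the part that bears hook_grip alone.

How it is judged:
By the outcome, as a careful person would: the job done as asked, in the order asked, and still so for the second after the job is handed in, with the robot touching nothing.
It also fails if it takes over 72 s, if anything falls off the work surface, if the arm or the gripper's body presses on something with over 40 N, if the wrist force passes 120 N, or if a joint passes its speed limit or range.

## Working session

There is one attempt and no reset: what is moved stays moved. The work goes in short steps, Python scripts to look and compute and a tool call to move; the robot and the scene stay as the last step left them, time stands still between calls to the robot, and variables do not carry over. Pictures are saved under pics/ and viewed, at most 10 in all, crops included, and the job is handed in when it is done.

Besides the shell and the picture viewer there is one more tool, called after "Emit:" by a JSON object that holds its "api" and its "payload", one argument or row to a line. move_arm: Moves the arm, as the interface text tells. Its arguments: {"type":"object","properties":{"deltas":{"type":"array","items":{"type":"object","properties":{"x":{"type":"number"},"y":{"type":"number"},"z":{"type":"number"},"spin":{"type":"number"}}}},"claw":{"type":"number"},"squeeze":{"type":"number"}},"required":["deltas"]}

```bash
mkdir -p pics
cat > h.py <<'E'
import numpy as np, cv2
from cell import telemetry, vision, close_job, bot
from scipy.spatial.transform import Rotation as R
def snap(n,f=None):
    p,d=vision.snapshot(n)
    if f: cv2.imwrite('pics/'+f,p[:,:,::-1])
    return p,d
def cam(n):
    c=vision.calibration(n); return np.array(c['mtx']),cv2.Rodrigues(np.array(c['rvec'],float))[0],np.array(c['tvec'],float).ravel()
def cloud(n,d):
    K,Rm,t=cam(n); v,u=np.mgrid[0:400,0:640]
    pc=np.stack([(u-K[0,2])/K[0,0]*d,(v-K[1,2])/K[1,1]*d,d],-1)
    w=(pc-t)@Rm; w[d<=0]=np.nan; return w
def ray(n,u,v,z):
    K,Rm,t=cam(n); r=np.linalg.inv(K)@[u,v,1]; r=Rm.T@r; o=-Rm.T@t
    return o+r*(z-o[2])/r[2]
def proj(n,p):
    K,Rm,t=cam(n); q=K@(Rm@np.array(p)+t); return q[:2]/q[2]
E
python3 - <<'E'
from h import *
for n in('top','scene'):
    p,d=snap(n,n+'0.png'); np.savez(n+'0.npz',p=p,d=d)
    K,Rm,t=cam(n); print(n,-Rm.T@t,Rm[2],K[0,0],(d>0).mean())
s=telemetry.get_state(); print(s['time_s'],s['tool_pos'],s['eef_rot'],R.from_rotvec(s['eef_rot']).as_matrix().round(3),bot.grip_point_offset)
E
```

```text
top [ 0.27095982 -0.02435735  1.72502727] [ 0.15497527 -0.01738675 -0.98776534] 520.3547835640995 0.9960546875
scene [ 1.25880986 -0.75556064  0.91949457] [-0.55436672  0.56489491 -0.61120477] 475.1141056313824 0.99621875
0.1 [0.13065159 0.5081077  0.23080185] [-3.94414244e-01 -3.11645767e+00  1.70537287e-03] [[-0.968  0.249 -0.   ]
 [ 0.249  0.968 -0.001]
 [ 0.    -0.001 -1.   ]] 0.0187
```

View pics/top0.png

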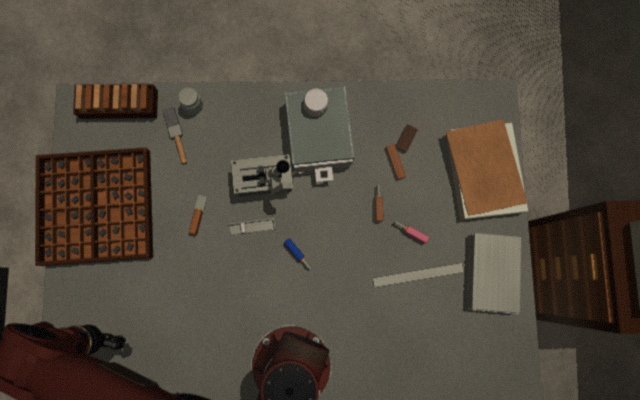

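View pics/scene0.png

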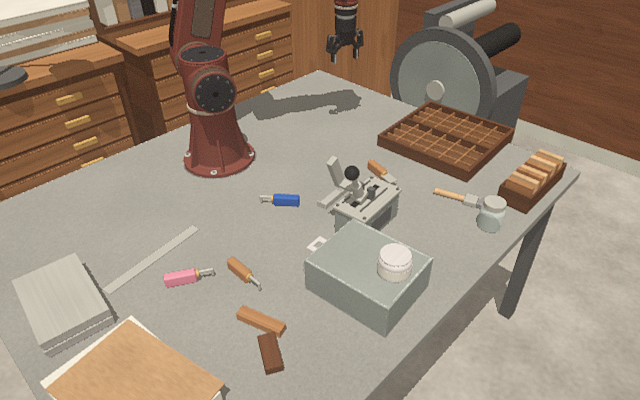

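The top view shows the cabinet at about (320,125), the lock box at (262,175) with the black knob at (283,167), and the tongue hole at (323,175). The hook is the brown handle at (379,208) with its rod pointing up. The scraper is at (197,217) and the stick at (251,227).

Run:
```python
from h import *
f=np.load('top0.npz');p,d=f['p'],f['d'];w=cloud('top',d)
z=w[...,2]
def sub(u0,u1,v0,v1):
    m=np.zeros((400,640),bool);m[v0:v1,u0:u1]=1;return m
# bench check
print('bench z',np.nanmedian(z[sub(320,360,260,300)]))
m=sub(275,365,75,175)&(abs(z-.1)<.012)
m2=sub(220,297,145,205)&(abs(z-.1)<.012)
for n,mm in(('cab',m),('box',m2)):
    pts=w[mm][:,:2].astype(np.float32); r=cv2.minAreaRect(pts); print(n,mm.sum(),np.nanmedian(z[mm]),r, cv2.boxPoints(r).round(3).tolist())
hsv=cv2.cvtColor(p,cv2.COLOR_RGB2HSV)
k=sub(270,297,150,185)&(z>.16); print('knob',k.sum(),np.nanmean(w[k],0),np.nanmax(z[k]), 'px',np.argwhere(k).mean(0))
t=sub(255,285,180,216)&(z>.12); print('tab',t.sum(),w[t].mean(0),w[t].max(0),w[t].min(0))
# high points list
hm=sub(225,300,145,216)&(z>.14)
for v,u in np.argwhere(hm)[::6]: print(u,v,w[v,u].round(3),p[v,u],end='; ')
print()
br=sub(365,392,180,228)&(hsv[...,0]<20)&(hsv[...,1]>100)
c=cv2.minAreaRect(np.argwhere(br)[:,::-1].astype(np.float32)); print('hook px',br.sum(),c)
q=w[br]; print(q.mean(0))
st=sub(365,392,180,228)&~br&(z>.012); print('rod',st.sum()); 
for v,u in np.argwhere(st): print(u,v,w[v,u].round(3),end='; ')
big=cv2.resize(p[140:240,220:400],None,fx=4.4,fy=4.4,interpolation=cv2.INTER_CUBIC); cv2.imwrite('pics/c1.png',big[:,:,::-1])
f=np.load('scene0.npz');p=f['p']
big=cv2.resize(p[140:310,220:440],None,fx=3.5,fy=3.5,interpolation=cv2.INTER_CUBIC); cv2.imwrite('pics/c2.png',big[:,:,::-1])
```

```text
bench z 0.0007142316020689384
cab 4126 0.09991480687351041 ((0.7444818019866943, -0.07409320771694183), (0.2755790650844574, 0.25433334708213806), 5.38336706161499) [[0.5950000286102295, 0.03999999910593033], [0.6190000176429749, -0.21400000154972076], [0.8939999938011169, -0.18799999356269836], [0.8700000047683716, 0.06499999761581421]]
box 1556 0.1002231540780327 ((0.6184061169624329, 0.07464328408241272), (0.13366736471652985, 0.21699538826942444), 7.331619739532471) [[0.5379999876022339, 0.17399999499320984], [0.5659999847412109, -0.04100000113248825], [0.6990000009536743, -0.024000000208616257], [0.6710000038146973, 0.19099999964237213]]
knob 232 [0.58978228 0.02150698 0.21523392] 0.24309007510358774 px [169.81465517 280.74137931]
tab 205 [0.54654087 0.03963741 0.176876  ] [0.57653735 0.09130087 0.2429551 ] [0.52677766 0.01143129 0.12189987]
280 160 [0.616 0.023 0.229] [82 77 69]; 278 161 [0.614 0.029 0.226] [94 88 77]; 284 161 [0.611 0.011 0.238] [22 20 19]; 280 162 [0.61  0.023 0.23 ] [0 1 2]; 286 162 [0.609 0.005 0.235] [26 26 23]; 281 163 [0.605 0.02  0.238] [3 5 4]; 287 163
[... 4022 characters left out ...]
 192 [ 0.55  -0.298  0.029]; 377 193 [ 0.548 -0.292  0.024]; 378 193 [ 0.546 -0.294  0.033]; 379 193 [ 0.546 -0.297  0.033]; 378 194 [ 0.543 -0.294  0.032]; 379 194 [ 0.543 -0.297  0.029]; 381 195 [ 0.541 -0.305  0.023]; 375 198 [ 0.529 -0.282  0.039]; 382 198 [ 0.529 -0.306  0.035]; 374 199 [ 0.529 -0.283  0.012]; 374 200 [ 0.525 -0.282  0.016]; 375 200 [ 0.523 -0.283  0.031]; 375 201 [ 0.52  -0.283  0.03 ]; 375 204 [ 0.51  -0.282  0.032]; 375 206 [ 0.504 -0.283  0.027]; 375 207 [ 0.501 -0.283  0.024]; 375 209 [ 0.494 -0.283  0.026]; 375 210 [ 0.491 -0.283  0.024]; 368 213 [ 0.483 -0.261  0.012]; 375 215 [ 0.474 -0.283  0.022]; 375 217 [ 0.468 -0.283  0.021]; 375 218 [ 0.464 -0.282  0.023];
```

View pics/c1.png

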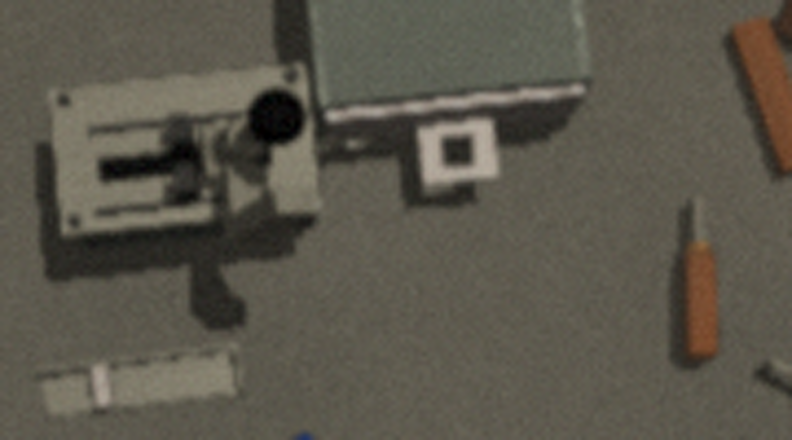

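View pics/c2.png

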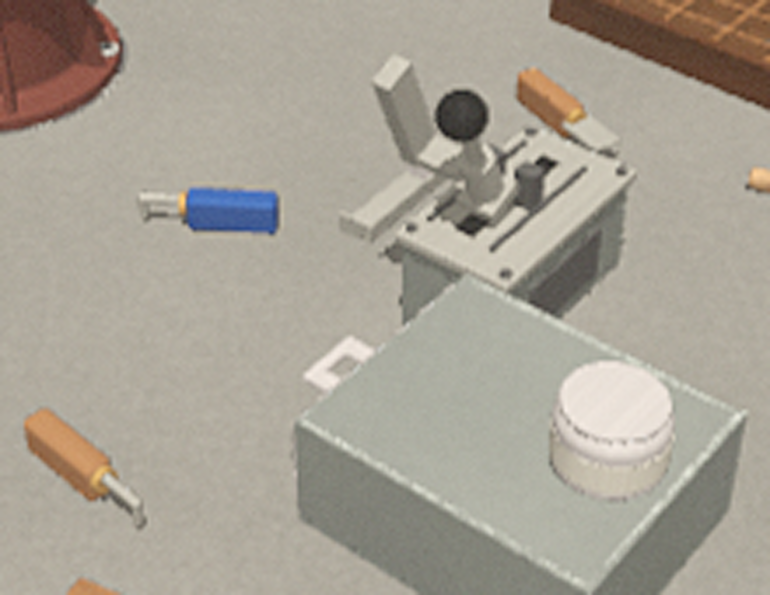

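The crops show the lock box corners at c1 (52,90), (305,63), (318,210) and (63,238), the hole at c1 (459,150), the hook tip at c1 (697,200), and the knob leaning right. I'll fit the unit frame from the box corners and the hole.

Run:
```python
from h import *
c=lambda u,v,z: ray('top',220+(u+.5)/4.4-.5,140+(v+.5)/4.4-.5,z)
W=np.array([c(52,90,.1),c(305,63,.1),c(318,210,.1),c(63,238,.1),c(459,150,.055)])[:,:2]
U=np.array([[34,189],[34,1],[-74,1],[-74,189],[-34,-105]])/1e3
a=U-U.mean(0);b=W-W.mean(0)
th=np.arctan2((a[:,0]*b[:,1]-a[:,1]*b[:,0]).sum(),(a*b).sum())
Rm=np.array([[np.cos(th),-np.sin(th)],[np.sin(th),np.cos(th)]]);t=W.mean(0)-Rm@U.mean(0)
print('yaw',th,'t',t,'res mm',((U@Rm.T+t-W)*1e3).round(1).tolist())
Tu=np.eye(4);Tu[:2,:2]=Rm;Tu[:2,3]=t;np.save('Tu.npy',Tu)
X=lambda x,y,z:(Tu@[x/1e3,y/1e3,z/1e3,1])[:3].round(4)
f=np.load('top0.npz');p,d=f['p'],f['d'];w=cloud('top',d)
m=np.zeros((400,640),bool);m[155:176,272:292]=1
k=m&(p.max(-1)<32)&(w[...,2]>.19); v,u=np.argwhere(k).mean(0)
q=w[k]; print('knob top',q.mean(0),k.sum())
A=np.c_[2*q,np.ones(len(q))];s=np.linalg.lstsq(A,(q**2).sum(1),rcond=None)[0];print('sphere',s[:3])
for L in(0,.04,.08,.45,.9):
    l=L-.45; print(L,'knob',X(-30,95+185*np.sin(l),45+185*np.cos(l)),proj('top',X(-30,95+185*np.sin(l),45+185*np.cos(l))),'tab',X(-91,95+190*np.sin(l),45+190*np.cos(l)))
print('knob px',u,v,'hole',X(-34,-105,55),'stick?')
print('hook: back',c(703,355,.02),'front',c(699,245,.034),'tip',c(697,200,.03))
# tab top face
t=np.zeros((400,640),bool);t[178:192,280:296]=1;t&=(w[...,2]>.222)
q=w[t];qq=(q-np.r_[Tu[:2,3],0])@Tu[:3,:3];print('tab top unit mm',(np.median(qq,0)*1e3).round(),(np.percentile(qq,[3,97],axis=0)*1e3).round())
f=np.load('scene0.npz');g=f['d'];w2=cloud('scene',g);p2=f['p']
m=np.zeros((400,640),bool);m[160:185,340:365]=1;k=m&(p2.max(-1)<50)
q=(w2[k]-np.r_[Tu[:2,3],0])@Tu[:3,:3];A=np.c_[2*q,np.ones(len(q))];print('knob scene unit',np.linalg.lstsq(A,(q**2).sum(1),rcond=None)[0][:3],k.sum())
```

```text
yaw 0.09617666863626562 t [ 0.63163527 -0.00696909] res mm [[-0.5, 2.7], [-0.3, -0.9], [0.9, -3.0], [0.8, 0.9], [-0.9, 0.3]]
knob top [0.59679052 0.01630255 0.2315626 ] 108
sphere [0.59834324 0.01601492 0.22467759]
0 knob [0.6004 0.0046 0.2116] [286.37691945 166.49308332] tab [ 0.5399 -0.0034  0.2161]
0.04 knob [0.5997 0.0113 0.2147] [284.0953887 166.5295125] tab [0.5392 0.0035 0.2193]
0.08 knob [0.5991 0.0181 0.2175] [281.77303434 166.55499473] tab [0.5385 0.0105 0.2221]
0.45 knob [0.5927 0.0847 0.23  ] [258.92177512 168.0656217 ] tab [0.5319 0.0789 0.235 ]
0.9 knob [0.5849 0.1648 0.2116] [232.28760668 172.28522201] tab [0.524  0.1611 0.2161]
knob px 282.25 166.2962962962963 hole [ 0.6079 -0.1147  0.055 ] stick?
hook: back [ 0.45680792 -0.2967567   0.02      ] front [ 0.5381783  -0.29465963  0.034     ] tip [ 0.57316876 -0.29508216  0.03      ]
tab top unit mm [-90.  22. 235.] [[-98.   7. 226.]
 [-81.  39. 242.]]
knob scene unit [-0.02212792  0.02168112  0.21931502] 18
```

Emit:
{"api": "move_arm", "payload": {
  "deltas": [
    {"spin":0.136,"z":-8},
    {"spin":0.136,"z":-8},
    {"spin":0.136,"z":-8},
    {"spin":0.136,"z":-8},
    {"spin":0.136,"z":-8},
    {"spin":0.136,"z":-8},
    {"spin":0.136,"z":-8},
    {"spin":0.136,"z":-8},
    {"spin":0.136,"z":-8}
  ],
  "claw": 0.4,
  "squeeze": 50
}}

```text
invalid input
```

```bash
cat > go.py <<'E'
import sys
from h import *
# usage: go.py w|u x y z(mm) [yaw of tool y in that frame] -> shift in tool axes (mm) and spin
Tu=np.load('Tu.npy'); a=list(map(float,sys.argv[2:])); s=telemetry.get_state()
M=R.from_rotvec(s['eef_rot']).as_matrix(); g=np.array(a[:3])/1e3; yaw=np.arctan2(Tu[1,0],Tu[0,0])
if sys.argv[1]=='u': g=(Tu@[*g,1])[:3]
print('t',round(s['time_s'],2),'tcp',s['tool_pos'].round(4),'tcp_unit',(np.linalg.inv(Tu)@[*s['tool_pos'],1])[:3].round(4),'q',np.round(s['qpos'],2),'F',np.round(s['ft_force'],1),'open',s['opening'])
print('tilt',M[2].round(3),'shift',(M.T@(g-s['tool_pos'])*1e3).round(1))
if len(a)>3:
    t=a[3]+(yaw if sys.argv[1]=='u' else 0); print('spin',round((np.arctan2(M[1,1],M[0,1])-t+np.pi)%(2*np.pi)-np.pi,3))
E
python3 go.py u -91 26 300 0
```

```text
t 0.1 tcp [0.1307 0.5081 0.2308] tcp_unit [-0.4492  0.5608  0.2308] q [ 1.18  0.29 -0.15  1.13 -0.    1.43] F [0.6 0.5 0.5] open 0.9996468010951709
tilt [ 0.    -0.001 -1.   ] shift [-519.1 -380.7  -68.8]
spin 1.223
```

Emit:
{"api": "move_arm", "payload": {
  "deltas": [
    {"x":0,"y":0,"z":-8,"spin":0.136},
    {"x":0,"y":0,"z":-8,"spin":0.136},
    {"x":0,"y":0,"z":-8,"spin":0.136},
    {"x":0,"y":0,"z":-8,"spin":0.136},
    {"x":0,"y":0,"z":-8,"spin":0.136},
    {"x":0,"y":0,"z":-8,"spin":0.136},
    {"x":0,"y":0,"z":-8,"spin":0.136},
    {"x":0,"y":0,"z":-8,"spin":0.136},
    {"x":0,"y":0,"z":-8,"spin":0.136}
  ],
  "claw": 0.4,
  "squeeze": 50
}}

```text
time_s: 1.0
tool_pos: [0.1307, 0.5082, 0.3033]
eef_rot: [2.12, 2.318, -0.001]
ft_force: [-0.3, 0.9, 0.6]
opening: 0.401
finger_force: 0.0
```

```bash
python3 go.py u -91 26 300 0
```

```text
t 1.0 tcp [0.1307 0.5082 0.3033] tcp_unit [-0.4491  0.5609  0.3033] q [ 1.18  0.26 -0.    1.31  0.    2.66] F [-0.3  0.9  0.6] open 0.40126286094900526
tilt [-0.001 -0.    -1.   ] shift [-532.5  361.8    3.5]
spin -0.007
```

Emit:
{"api": "move_arm", "payload": {
  "deltas": [
    {"x":-40,"y":27,"z":0,"spin":0},
    {"x":-40,"y":27,"z":0,"spin":0},
    {"x":-40,"y":27,"z":0,"spin":0},
    {"x":-40,"y":27,"z":0,"spin":0},
    {"x":-40,"y":27,"z":0,"spin":0},
    {"x":-40,"y":27,"z":0,"spin":0},
    {"x":-40,"y":27,"z":0,"spin":0},
    {"x":-40,"y":27,"z":0,"spin":0},
    {"x":-40,"y":27,"z":0,"spin":0},
    {"x":-40,"y":27,"z":0,"spin":0},
    {"x":-40,"y":27,"z":0,"spin":0},
    {"x":-40,"y":27,"z":0,"spin":0}
  ]
}}

```text
time_s: 2.2
tool_pos: [0.4997, 0.0595, 0.3031]
eef_rot: [-2.114, -2.324, 0.0]
ft_force: [1.1, 0.9, 0.1]
opening: 0.399
finger_force: 0.0
```

```bash
python3 go.py u -91 24 300 0
```

```text
t 2.2 tcp [0.4997 0.0595 0.3031] tcp_unit [-0.125   0.0788  0.3031] q [-0.03  0.22 -0.06  1.29  0.    1.45] F [1.1 0.9 0.1] open 0.398530285887832
tilt [ 0. -0. -1.] shift [-54.7  34.1   3.1]
spin -0.001
```

Emit:
{"api": "move_arm", "payload": {
  "deltas": [
    {"x":-28,"y":17,"z":0,"spin":0},
    {"x":-27,"y":17.5,"z":0,"spin":0},
    {"x":0,"y":0,"z":30,"spin":0},
    {"x":0,"y":0,"z":20,"spin":0},
    {"x":0,"y":0,"z":10,"spin":0},
    {"x":0,"y":0,"z":0,"spin":0}
  ]
}}

```text
time_s: 2.8
tool_pos: [0.5375, 0.01, 0.2421]
eef_rot: [-2.112, -2.323, 0.002]
ft_force: [0.1, -0.5, 0.6]
opening: 0.399
finger_force: 0.0
```

```bash
python3 go.py u -90 24 203 0
python3 - <<'E'
from h import *
p,d=snap('scene'); q,e=snap('top')
a=cv2.resize(p[110:240,290:420],(540,540),interpolation=cv2.INTER_CUBIC)
cv2.imwrite('pics/g1.png',a[:,:,::-1])
E
```

```text
t 2.8 tcp [0.5375 0.01   0.2421] tcp_unit [-0.0921  0.026   0.2421] q [-0.12  0.31 -0.1   1.17  0.    1.36] F [ 0.1 -0.5  0.6] open 0.39939792506150296
tilt [ 0.001 -0.003 -1.   ] shift [-2.   2.2 39.1]
spin -0.001
```

View pics/g1.png

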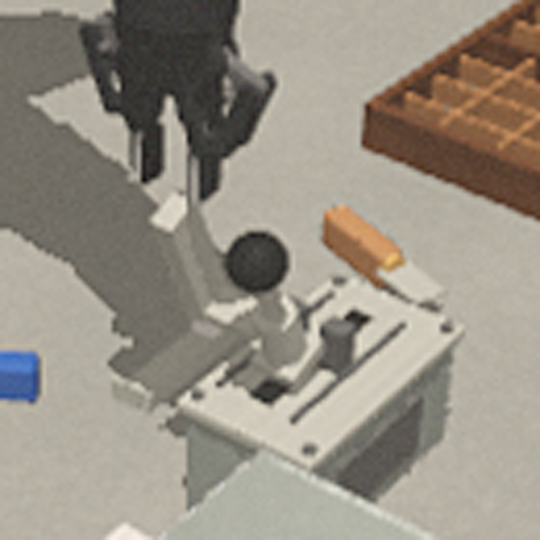

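The crop shows the fingers just above the tab's top (crop (175,210)), one on each side of it, with the knob clear.

Emit:
{"api": "move_arm", "payload": {
  "deltas": [
    {"x":-2,"y":2,"z":10,"spin":0},
    {"x":0,"y":0,"z":10,"spin":0},
    {"x":0,"y":0,"z":10,"spin":0},
    {"x":0,"y":0,"z":9,"spin":0},
    {"x":0,"y":0,"z":0,"spin":0}
  ]
}}

```text
time_s: 3.4
tool_pos: [0.5397, 0.0082, 0.2027]
eef_rot: [-2.112, -2.323, 0.002]
ft_force: [0.3, 0.1, -0.0]
opening: 0.402
finger_force: 0.0
```

Emit:
{"api": "move_arm", "payload": {
  "deltas": [
    {"x":0,"y":0,"z":0,"spin":0},
    {"x":0,"y":0,"z":0,"spin":0},
    {"x":0,"y":0,"z":0,"spin":0},
    {"x":0,"y":0,"z":0,"spin":0},
    {"x":0,"y":0,"z":0,"spin":0},
    {"x":0,"y":0,"z":0,"spin":0}
  ],
  "claw": 0.05,
  "squeeze": 50
}}

```text
time_s: 4.0
tool_pos: [0.5422, 0.0081, 0.2047]
eef_rot: [2.112, 2.323, 0.003]
ft_force: [6.9, 1.1, -5.7]
opening: 0.208
finger_force: 50.6
```

Emit:
{"api": "move_arm", "payload": {
  "deltas": [
    {"x":-1.2,"y":2,"z":-3,"spin":0},
    {"x":-1.2,"y":0,"z":-3,"spin":0},
    {"x":-1.2,"y":0,"z":-3,"spin":0},
    {"x":-1.2,"y":0,"z":-3,"spin":0},
    {"x":-1.2,"y":0,"z":-3,"spin":0},
    {"x":-1.2,"y":0,"z":-3,"spin":0},
    {"x":-1.2,"y":0,"z":-3,"spin":0},
    {"x":-1.2,"y":0,"z":-3,"spin":0},
    {"x":-1.2,"y":0,"z":-3,"spin":0},
    {"x":-1.2,"y":0,"z":-3,"spin":0},
    {"x":0,"y":0,"z":0,"spin":0}
  ]
}}

```text
time_s: 5.1
tool_pos: [0.5436, -0.0041, 0.2349]
eef_rot: [2.113, 2.324, -0.001]
ft_force: [-4.6, -0.2, 0.5]
opening: 0.204
finger_force: 51.6
```

```bash
python3 go.py u -90 24 203 0
python3 - <<'E'
from h import *
p,d=snap('scene')
a=cv2.resize(p[110:240,290:420],(540,540),interpolation=cv2.INTER_CUBIC)
cv2.imwrite('pics/g2.png',a[:,:,::-1])
E
```

```text
t 5.1 tcp [ 0.5436 -0.0041  0.2349] tcp_unit [-0.0874  0.0114  0.2349] q [-0.14  0.32 -0.1   1.15 -0.    1.33] F [-4.6 -0.2  0.5] open 0.20388744370861342
tilt [-0.001 -0.    -1.   ] shift [12.7 -2.6 31.9]
spin -0.001
```

View pics/g2.png

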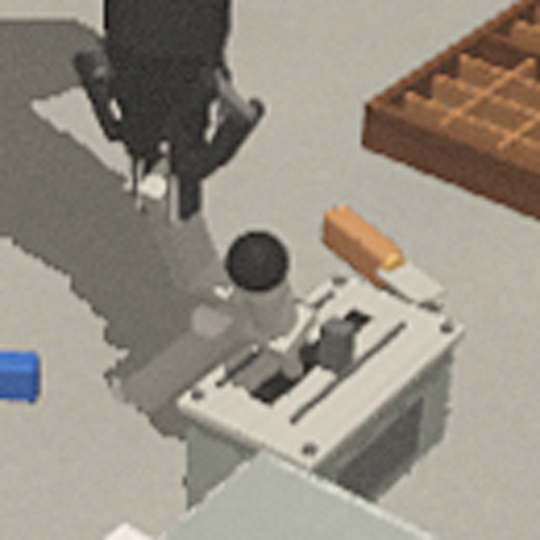

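The crop shows the collar sleeve now just below the knob, raised about 32 mm. I'll release it and go round to the knob's -y side.

Emit:
{"api": "move_arm", "payload": {
  "deltas": [
    {"x":0,"y":0,"z":0,"spin":0},
    {"x":0,"y":0,"z":0,"spin":0},
    {"x":0,"y":0,"z":0,"spin":0},
    {"x":0,"y":0,"z":-10,"spin":0},
    {"x":0,"y":0,"z":-20,"spin":0},
    {"x":0,"y":0,"z":-20,"spin":0},
    {"x":-5,"y":5,"z":-5,"spin":0}
  ],
  "claw": 0.38
}}

```text
time_s: 5.85
tool_pos: [0.5502, -0.0081, 0.2922]
eef_rot: [2.111, 2.323, 0.004]
ft_force: [0.0, -0.2, 0.3]
opening: 0.38
finger_force: 0.0
```

Emit:
{"api": "move_arm", "payload": {
  "deltas": [
    {"x":-12,"y":18,"z":0,"spin":0},
    {"x":-13,"y":19,"z":0,"spin":0},
    {"x":0,"y":19,"z":0,"spin":0},
    {"x":0,"y":0,"z":0,"spin":0}
  ],
  "claw": 0
}}

```text
time_s: 6.25
tool_pos: [0.6091, -0.0284, 0.2882]
eef_rot: [-2.114, -2.324, -0.0]
ft_force: [-1.0, 0.2, -1.3]
opening: -0.003
finger_force: 0.0
```

```bash
python3 go.py u -27 -18 209 0
python3 - <<'E'
from h import *
Tu=np.load('Tu.npy')
p,d=snap('top');w=cloud('top',d);m=np.zeros((400,640),bool);m[150:200,225:300]=1
p2,d2=snap('scene');w2=cloud('scene',d2);p=p2
u=(w2-np.r_[Tu[:2,3],0])@Tu[:3,:3]*1e3
k=(abs(u[...,0]+30)<25)&(abs(u[...,1]-35)<35)&(u[...,2]>190)&(u[...,2]<245)&(p.max(-1)<50)
q=u[k];A=np.c_[2*q,np.ones(len(q))];print('knob',np.linalg.lstsq(A,(q**2).sum(1),rcond=None)[0][:3],k.sum(),q.mean(0))
t=(abs(u[...,0]+91)<14)&(abs(u[...,1]-15)<40)&(u[...,2]>200)&(p.max(-1)>60);q=u[t];print('tab',t.sum(),np.percentile(q,[2,50,98],axis=0).round())
E
```

```text
t 6.25 tcp [ 0.6091 -0.0284  0.2882] tcp_unit [-0.0245 -0.0191  0.2882] q [-0.17  0.44  0.21  1.35  0.    1.31] F [-1.   0.2 -1.3] open -0.003490131350313293
tilt [ 0. -0. -1.] shift [ 1.1 -2.5 79.2]
spin -0.002
knob [-23.1915453   23.41594155 218.4598672 ] 59 [-21.43350402  16.91977401 223.11680053]
tab 202 [[-94. -10. 203.]
 [-81.  10. 245.]
 [-77.  39. 272.]]
```

Emit:
{"api": "move_arm", "payload": {
  "deltas": [
    {"x":0,"y":-2.5,"z":30,"spin":0},
    {"x":0,"y":0,"z":30,"spin":0},
    {"x":0,"y":0,"z":15,"spin":0},
    {"x":0,"y":0,"z":4,"spin":0},
    {"x":5,"y":0,"z":0,"spin":0},
    {"x":8,"y":0,"z":0,"spin":0},
    {"x":8,"y":0,"z":-1,"spin":0},
    {"x":8,"y":0,"z":-2,"spin":0},
    {"x":8,"y":0,"z":-2,"spin":0},
    {"x":8,"y":0,"z":-2,"spin":0},
    {"x":8,"y":0,"z":-2,"spin":0}
  ]
}}

```text
time_s: 7.45
tool_pos: [0.6007, 0.025, 0.2209]
eef_rot: [2.112, 2.322, 0.002]
ft_force: [0.7, -4.0, 3.1]
opening: -0.003
finger_force: 2.0
```

```bash
python3 go.py u -27 144 209 0
```

```text
t 7.45 tcp [0.6007 0.025  0.2209] tcp_unit [-0.0277  0.0348  0.2209] q [-0.08  0.44  0.04  1.17 -0.    1.4 ] F [ 0.7 -4.   3.1] open -0.003376724610737032
tilt [-0.001  0.003 -1.   ] shift [109.2   0.5  11.8]
spin -0.001
```

Emit:
{"api": "move_arm", "payload": {
  "deltas": [
    {"x":10,"y":0,"z":-1,"spin":0},
    {"x":10,"y":0,"z":0,"spin":0},
    {"x":10,"y":0,"z":0,"spin":0},
    {"x":10,"y":0,"z":1,"spin":0},
    {"x":10,"y":0,"z":1,"spin":0},
    {"x":10,"y":0,"z":1,"spin":0},
    {"x":10,"y":0,"z":1,"spin":0},
    {"x":10,"y":0,"z":2,"spin":0},
    {"x":10,"y":0,"z":2,"spin":0},
    {"x":8,"y":0,"z":2,"spin":0},
    {"x":3,"y":0,"z":0,"spin":0},
    {"x":0,"y":0,"z":0,"spin":0}
  ]
}}

```text
time_s: 8.65
tool_pos: [0.59, 0.1259, 0.2101]
eef_rot: [-2.112, -2.325, 0.0]
ft_force: [0.3, 0.1, 0.2]
opening: 0.001
finger_force: 0.0
```

```bash
python3 go.py u -27 144 209 0;  python3 - <<'E'
from h import *
Tu=np.load('Tu.npy')
p,d=snap('scene','s3.png');u=(cloud('scene',d)-np.r_[Tu[:2,3],0])@Tu[:3,:3]*1e3
k=(abs(u[...,0]+30)<25)&(u[...,1]>152)&(u[...,1]<210)&(u[...,2]>185)&(u[...,2]<245)&(p.max(-1)<50)
q=u[k];A=np.c_[2*q,np.ones(len(q))];print('knob',np.linalg.lstsq(A,(q**2).sum(1),rcond=None)[0][:3],k.sum(),q.mean(0))
a=cv2.resize(p[110:240,290:420],(540,540),interpolation=cv2.INTER_CUBIC)
cv2.imwrite('pics/g3.png',a[:,:,::-1])
E
```

```text
t 8.65 tcp [0.59   0.1259 0.2101] tcp_unit [-0.0287  0.1362  0.2101] q [0.09 0.45 0.03 1.15 0.   1.56] F [0.3 0.1 0.2] open 0.0014971981192832288
tilt [ 0. -0. -1.] shift [7.8 1.7 1.1]
spin -0.0
knob [-22.12810781 165.54416941 217.49774086] 35 [-11.46399646 161.72454189 218.35578964]
```

View pics/g3.png

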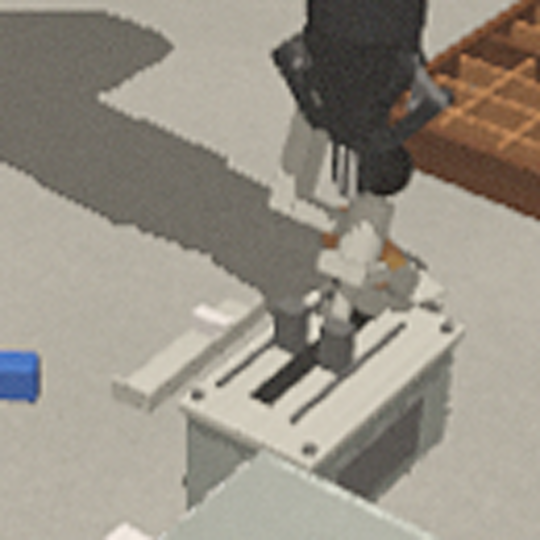

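The crop shows the lever over on the +y side at about 0.85 rad with the collar still up. I'll nudge it the rest of the way.

Emit:
{"api": "move_arm", "payload": {
  "deltas": [
    {"x":2,"y":0,"z":0,"spin":0},
    {"x":2,"y":0,"z":0,"spin":0},
    {"x":2,"y":0,"z":0,"spin":0},
    {"x":1.5,"y":0,"z":0,"spin":0},
    {"x":1,"y":0,"z":0,"spin":0}
  ]
}}

```text
time_s: 9.2
tool_pos: [0.5894, 0.1339, 0.2103]
eef_rot: [-2.113, -2.324, -0.0]
ft_force: [0.2, -1.0, -0.5]
opening: -0.004
finger_force: 0.3
```

Emit:
{"api": "move_arm", "payload": {
  "deltas": [
    {"x":1.5,"y":0,"z":0,"spin":0},
    {"x":1.5,"y":0,"z":0,"spin":0},
    {"x":1,"y":0,"z":0,"spin":0},
    {"x":0,"y":0,"z":0,"spin":0}
  ]
}}

```text
time_s: 9.6
tool_pos: [0.5893, 0.1348, 0.2103]
eef_rot: [2.113, 2.319, -0.006]
ft_force: [0.7, -13.2, 0.7]
opening: -0.002
finger_force: 7.0
```

```bash
python3 go.py w 497 -295 300 -1.56;  python3 - <<'E'
from h import *
Tu=np.load('Tu.npy')
p,d=snap('scene','s4.png');u=(cloud('scene',d)-np.r_[Tu[:2,3],0])@Tu[:3,:3]*1e3
k=(abs(u[...,0]+30)<25)&(u[...,1]>158)&(u[...,1]<210)&(u[...,2]>185)&(u[...,2]<245)&(p.max(-1)<50)
q=u[k];A=np.c_[2*q,np.ones(len(q))];print('knob',np.linalg.lstsq(A,(q**2).sum(1),rcond=None)[0][:3],k.sum(),q.mean(0))
E
```

```text
t 9.6 tcp [0.5893 0.1348 0.2103] tcp_unit [-0.0285  0.1452  0.2103] q [ 0.11  0.45  0.04  1.15 -0.01  1.58] F [  0.7 -13.2   0.7] open -0.0023376720248914538
tilt [-0.006 -0.    -1.   ] shift [-419.9 -131.9  -87.2]
spin 1.653
knob [-21.2519802  171.07893058 214.38658351] 41 [-12.60405492 167.11895927 214.44280326]
```

The 13 N reading means the lever is on its end stop. I'll back off and go to the hook.

Emit:
{"api": "move_arm", "payload": {
  "deltas": [
    {"x":-10,"y":0,"z":0,"spin":0},
    {"x":-10,"y":0,"z":-30,"spin":0},
    {"x":-20,"y":-6,"z":-40,"spin":0},
    {"x":-45,"y":-15,"z":-15,"spin":0},
    {"x":-45,"y":-15,"z":0,"spin":0},
    {"x":-45,"y":-15,"z":0,"spin":0},
    {"x":-45,"y":-15,"z":0,"spin":0},
    {"x":-45,"y":-15,"z":0,"spin":0},
    {"x":-45,"y":-15,"z":0,"spin":0},
    {"x":-45,"y":-15,"z":0,"spin":0},
    {"x":-45,"y":-15,"z":0,"spin":0}
  ],
  "claw": 0.7
}}

```text
time_s: 10.75
tool_pos: [0.501, -0.2742, 0.2956]
eef_rot: [2.113, 2.324, 0.001]
ft_force: [1.2, -0.2, 0.1]
opening: 0.7
finger_force: 0.0
```

Emit:
{"api": "move_arm", "payload": {
  "deltas": [
    {"x":0,"y":0,"z":0,"spin":-0.148},
    {"x":0,"y":0,"z":0,"spin":-0.148},
    {"x":0,"y":0,"z":0,"spin":-0.148},
    {"x":0,"y":0,"z":0,"spin":-0.148},
    {"x":0,"y":0,"z":0,"spin":-0.148},
    {"x":0,"y":0,"z":0,"spin":-0.148},
    {"x":0,"y":0,"z":0,"spin":-0.148},
    {"x":0,"y":0,"z":0,"spin":-0.148},
    {"x":0,"y":0,"z":0,"spin":-0.148},
    {"x":0,"y":0,"z":0,"spin":-0.148}
  ]
}}

```text
time_s: 11.75
tool_pos: [0.5016, -0.2724, 0.2954]
eef_rot: [-0.016, 3.141, 0.001]
ft_force: [0.1, -0.3, 0.3]
opening: 0.698
finger_force: 0.0
```

```bash
python3 go.py w 497 -295 100 1.58
python3 - <<'E'
from h import *
Tu=np.load('Tu.npy')
p,d=snap('scene','s5.png');w=cloud('scene',d);u=(w-np.r_[Tu[:2,3],0])@Tu[:3,:3]*1e3
k=(abs(u[...,0]+30)<25)&(u[...,1]>120)&(u[...,1]<210)&(u[...,2]>185)&(u[...,2]<245)&(p.max(-1)<50)
q=u[k];A=np.c_[2*q,np.ones(len(q))];print('knob',np.linalg.lstsq(A,(q**2).sum(1),rcond=None)[0][:3],k.sum(),q.mean(0))
# hook in scene view: orange mask
h=cv2.cvtColor(p,cv2.COLOR_RGB2HSV); m=np.zeros((400,640),np.uint8);m[250:295,222:265]=1
m&=((h[...,0]<20)&(h[...,1]>110)).astype(np.uint8); q=w[m>0]; q=q[(q[:,2]>.028)]; r=cv2.minAreaRect(q[:,:2].astype(np.float32)); print('hook top face',len(q),r,q.mean(0),cv2.boxPoints(r).round(3).tolist())
E
```

```text
t 11.75 tcp [ 0.5016 -0.2724  0.2954] tcp_unit [-0.1549 -0.2517  0.2954] q [-0.63  0.36  0.11  1.32  0.   -0.64] F [ 0.1 -0.3  0.3] open 0.6979886802618058
tilt [-0.001  0.    -1.   ] shift [  5.  -22.7 195.4]
spin 0.001
knob [-22.74994733 172.08738082 213.73471163] 15 [-23.32541985 161.7644742  207.42905723]
hook top face 197 ((0.5030595064163208, -0.2983039915561676), (0.08468076586723328, 0.02100154384970665), 0.1879480928182602) [ 0.50514685 -0.29828022  0.03324628] [[0.460999995470047, -0.2879999876022339], [0.460999995470047, -0.3089999854564667], [0.5450000166893005, -0.3089999854564667], [0.5450000166893005, -0.2879999876022339]]
```

Emit:
{"api": "move_arm", "payload": {
  "deltas": [
    {"x":3.5,"y":-22.5,"z":20,"spin":0},
    {"x":0,"y":0,"z":45,"spin":0},
    {"x":0,"y":0,"z":45,"spin":0},
    {"x":0,"y":0,"z":45,"spin":0},
    {"x":0,"y":0,"z":45,"spin":0},
    {"x":0,"y":0,"z":40,"spin":0},
    {"x":0,"y":0,"z":25,"spin":0},
    {"x":0,"y":0,"z":15,"spin":0},
    {"x":0,"y":0,"z":9,"spin":0},
    {"x":0,"y":0,"z":0,"spin":0}
  ]
}}

```text
time_s: 12.8
tool_pos: [0.4977, -0.2946, 0.0055]
eef_rot: [0.004, -3.141, -0.002]
ft_force: [0.6, -0.1, 0.6]
opening: 0.699
finger_force: 0.0
```

Emit:
{"api": "move_arm", "payload": {
  "deltas": [
    {"x":0,"y":0,"z":0,"spin":0},
    {"x":0,"y":0,"z":0,"spin":0},
    {"x":0,"y":0,"z":0,"spin":0},
    {"x":0,"y":0,"z":0,"spin":0},
    {"x":0,"y":0,"z":0,"spin":0},
    {"x":0,"y":0,"z":0,"spin":0}
  ],
  "claw": 0.1,
  "squeeze": 60
}}

```text
time_s: 13.4
tool_pos: [0.499, -0.2955, 0.0076]
eef_rot: [-0.006, 3.14, -0.002]
ft_force: [-0.1, 0.3, 7.2]
opening: 0.269
finger_force: 59.9
```

```bash
python3 go.py w 498 -295 6 1.58
```

```text
t 13.4 tcp [ 0.499  -0.2955  0.0076] tcp_unit [-0.1597 -0.2745  0.0076] q [-0.66  0.6  -0.3   0.66  0.   -0.66] F [-0.1  0.3  7.2] open 0.2691824890483655
tilt [-0.002 -0.001 -1.   ] shift [1.  0.5 1.6]
spin -0.005
```

Emit:
{"api": "move_arm", "payload": {
  "deltas": [
    {"x":0,"y":0,"z":-15,"spin":0},
    {"x":0,"y":0,"z":-30,"spin":0},
    {"x":0,"y":0,"z":-40,"spin":0},
    {"x":0,"y":0,"z":-20,"spin":-0.045},
    {"x":0,"y":0,"z":0,"spin":-0.045},
    {"x":0,"y":0,"z":0,"spin":0}
  ]
}}

```text
time_s: 14.0
tool_pos: [0.4986, -0.2952, 0.1125]
eef_rot: [-0.149, 3.137, -0.002]
ft_force: [0.3, -0.4, -1.6]
opening: 0.265
finger_force: 59.0
```

```bash
python3 go.py u -120 -105 112 1.571
```

```text
t 14.0 tcp [ 0.4986 -0.2952  0.1125] tcp_unit [-0.1601 -0.2742  0.1125] q [-0.66  0.48 -0.19  0.89  0.   -0.76] F [ 0.3 -0.4 -1.6] open 0.2654071779707623
tilt [-0.001 -0.001 -1.   ] shift [-39.9 169.2   0.3]
spin -0.002
```

Emit:
{"api": "move_arm", "payload": {
  "deltas": [
    {"x":-7,"y":30,"z":0,"spin":0},
    {"x":-8,"y":35,"z":0,"spin":0},
    {"x":-8,"y":35,"z":0,"spin":0},
    {"x":-8,"y":35,"z":0,"spin":0},
    {"x":-6,"y":24,"z":0,"spin":0},
    {"x":-3,"y":10,"z":10,"spin":0},
    {"x":0,"y":0,"z":10,"spin":0},
    {"x":0,"y":0,"z":0,"spin":0}
  ]
}}

```text
time_s: 14.8
tool_pos: [0.5207, -0.1231, 0.0893]
eef_rot: [0.147, -3.135, -0.001]
ft_force: [0.4, -0.6, -0.9]
opening: 0.273
finger_force: 59.1
```

```bash
python3 go.py u -120 -105 112 1.571
python3 - <<'E'
from h import *
Tu=np.load('Tu.npy')
s=telemetry.get_state()
p,d=snap('top');q,e=snap('scene'); np.savez('ins.npz',p=p,d=d,q=q,e=e)
# projected expectation of tip (rod top at bend, tip end)
M=R.from_rotvec(s['eef_rot']).as_matrix()
tip=s['tool_pos']+M@[-.080,0,.0046]; top=tip+[0,0,.027]
print('exp tip',tip,(np.linalg.inv(Tu)@[*tip,1])[:3],[proj(n,x).round(1) for n in('top','scene') for x in(tip,top)])
hole=(Tu@[-.034,-.105,.055,1])[:3];print('hole',[proj(n,hole).round(1) for n in('top','scene')])
a=cv2.resize(p[150:210,295:355],(390,390),interpolation=cv2.INTER_CUBIC)
b=cv2.resize(q[205:265,280:340],(390,390),interpolation=cv2.INTER_CUBIC)
cv2.imwrite('pics/ins.png',np.hstack([a,b])[:,:,::-1])
E
```

```text
t 14.8 tcp [ 0.5207 -0.1231  0.0893] tcp_unit [-0.1216 -0.105   0.0893] q [-0.37  0.43 -0.34  0.8  -0.   -0.46] F [ 0.4 -0.6 -0.9] open 0.27267887193574986
tilt [ 0.003  0.001 -1.   ] shift [ -1.5   0.  -22.7]
spin -0.003
exp tip [ 0.60035661 -0.11566351  0.0844729 ] [-0.04157187 -0.10518846  0.0844729 ] [array([324.6, 174.5]), array([325.1, 172.8]), array([315.2, 234.4]), array([315. , 226.6])]
hole [array([323.8, 174. ]), array([317.7, 243.8])]
```

View pics/ins.png

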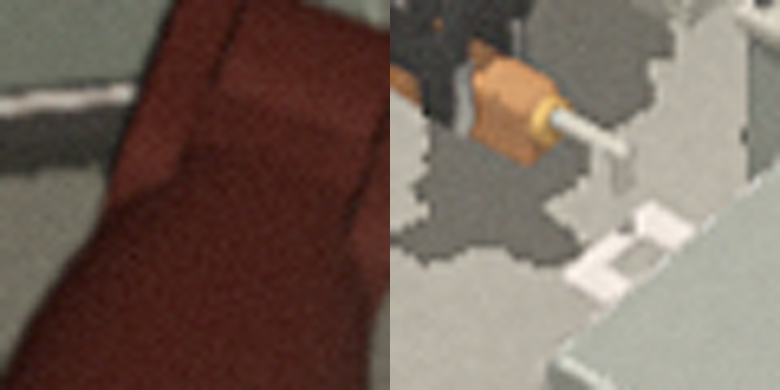

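The right-hand crop shows the hook tip at scene pixel (315.4,234.2), against a predicted (315.2,234.4). The hole is near (317.7,243.8), as predicted. So the tip goes 8 mm forward and then down.

Emit:
{"api": "move_arm", "payload": {
  "deltas": [
    {"x":-8,"y":0,"z":0,"spin":0},
    {"x":0,"y":0,"z":12,"spin":0},
    {"x":0,"y":0,"z":10,"spin":0},
    {"x":0,"y":0,"z":8,"spin":0},
    {"x":0,"y":0,"z":8,"spin":0},
    {"x":0,"y":0,"z":6,"spin":0},
    {"x":0,"y":0,"z":0,"spin":0}
  ]
}}

```text
time_s: 15.6
tool_pos: [0.5293, -0.1219, 0.0463]
eef_rot: [0.148, -3.137, -0.001]
ft_force: [-0.7, -0.1, -1.7]
opening: 0.27
finger_force: 59.1
```

```bash
python3 go.py u -114 -105 45 1.571
python3 - <<'E'
from h import *
q,e=snap('scene')
b=cv2.resize(q[205:265,280:340],(390,390),interpolation=cv2.INTER_CUBIC)
cv2.imwrite('pics/ins2.png',b[:,:,::-1])
E
```

```text
t 15.6 tcp [ 0.5293 -0.1219  0.0463] tcp_unit [-0.1129 -0.1046  0.0463] q [-0.36  0.5  -0.37  0.7  -0.   -0.46] F [-0.7 -0.1 -1.7] open 0.27042396030493254
tilt [ 0.001  0.001 -1.   ] shift [ 1.1 -0.4  1.3]
spin -0.002
```

View pics/ins2.png

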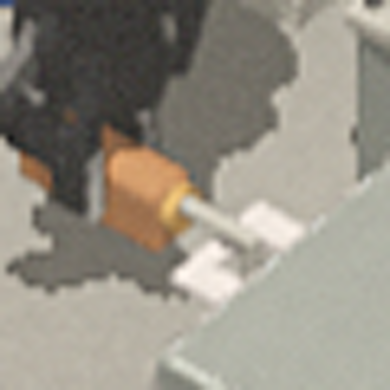

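The crop shows the tip down in the hole with no contact force. Pulling now.

Emit:
{"api": "move_arm", "payload": {
  "deltas": [
    {"x":4,"y":0,"z":0,"spin":0},
    {"x":6,"y":0,"z":0,"spin":0},
    {"x":9,"y":0,"z":0,"spin":0},
    {"x":10,"y":0,"z":0,"spin":0},
    {"x":10,"y":0,"z":0,"spin":0},
    {"x":10,"y":0,"z":0,"spin":0},
    {"x":10,"y":0,"z":0,"spin":0},
    {"x":10,"y":0,"z":0,"spin":0},
    {"x":10,"y":0,"z":0,"spin":0},
    {"x":10,"y":0,"z":0,"spin":0}
  ]
}}

```text
time_s: 16.65
tool_pos: [0.4407, -0.1307, 0.0474]
eef_rot: [-0.148, 3.138, -0.0]
ft_force: [2.8, -0.1, 0.2]
opening: 0.265
finger_force: 59.2
```

```bash
python3 go.py u -222 -105 46 1.571
```

```text
t 16.65 tcp [ 0.4407 -0.1307  0.0474] tcp_unit [-0.202  -0.1048  0.0474] q [-0.45  0.37 -0.59  0.61 -0.   -0.54] F [ 2.8 -0.1  0.2] open 0.26516967190810836
tilt [-0. -0. -1.] shift [20.  -0.2  1.4]
spin -0.002
```

Force 2.8 N, so the tray is sliding. I'll continue to the stop.

Emit:
{"api": "move_arm", "payload": {
  "deltas": [
    {"x":8,"y":0,"z":0,"spin":0},
    {"x":6,"y":0,"z":0,"spin":0},
    {"x":3,"y":0,"z":0,"spin":0},
    {"x":2,"y":0,"z":0,"spin":0},
    {"x":1,"y":0,"z":0,"spin":0},
    {"x":0,"y":0,"z":0,"spin":0}
  ]
}}

```text
time_s: 17.25
tool_pos: [0.4249, -0.133, 0.0484]
eef_rot: [-0.149, 3.131, -0.001]
ft_force: [9.4, 1.3, 2.0]
opening: 0.271
finger_force: 60.9
```

Emit:
{"api": "move_arm", "payload": {
  "deltas": [
    {"x":2,"y":0,"z":0,"spin":0},
    {"x":1,"y":0,"z":0,"spin":0},
    {"x":0,"y":0,"z":0,"spin":0}
  ]
}}

```text
time_s: 17.55
tool_pos: [0.4246, -0.1334, 0.0487]
eef_rot: [-0.15, 3.126, -0.001]
ft_force: [22.4, 5.3, -5.1]
opening: 0.262
finger_force: 59.7
```

```bash
python3 go.py u -211 -105 90 1.571
```

```text
t 17.55 tcp [ 0.4246 -0.1334  0.0487] tcp_unit [-0.2182 -0.1059  0.0487] q [-0.47  0.34 -0.64  0.58  0.01 -0.57] F [22.4  5.3 -5.1] open 0.2624838340086303
tilt [-0.012 -0.001 -1.   ] shift [ -7.7   0.9 -41.2]
spin -0.001
```

The tray is at its stop: 22 N with no further motion. I'll relax forward, lift out and lay the hook back.

Emit:
{"api": "move_arm", "payload": {
  "deltas": [
    {"x":-6,"y":0,"z":0,"spin":0},
    {"x":-5,"y":0,"z":0,"spin":0},
    {"x":0,"y":0,"z":0,"spin":0}
  ]
}}

```text
time_s: 17.85
tool_pos: [0.4291, -0.1314, 0.047]
eef_rot: [0.148, -3.137, -0.001]
ft_force: [0.6, -0.4, -0.9]
opening: 0.274
finger_force: 60.3
```

```bash
python3 go.py u -160 -274 120 1.571
```

```text
t 17.85 tcp [ 0.4291 -0.1314  0.047 ] tcp_unit [-0.2136 -0.1044  0.047 ] q [-0.46  0.36 -0.62  0.6  -0.   -0.55] F [ 0.6 -0.4 -0.9] open 0.27372934773387647
tilt [ 0.001  0.    -1.   ] shift [ -53.8 -169.5  -73.2]
spin -0.002
```

Emit:
{"api": "move_arm", "payload": {
  "deltas": [
    {"x":0,"y":0,"z":-10,"spin":0},
    {"x":0,"y":0,"z":-20,"spin":0},
    {"x":0,"y":0,"z":-30,"spin":0},
    {"x":0,"y":-10,"z":-13,"spin":0},
    {"x":-9,"y":-30,"z":0,"spin":0},
    {"x":-9,"y":-30,"z":0,"spin":0},
    {"x":-9,"y":-30,"z":0,"spin":0},
    {"x":-9,"y":-30,"z":0,"spin":0},
    {"x":-9,"y":-25,"z":0,"spin":0},
    {"x":-9,"y":-14,"z":0,"spin":0},
    {"x":0,"y":0,"z":0,"spin":0}
  ]
}}

```text
time_s: 18.95
tool_pos: [0.4995, -0.2965, 0.1205]
eef_rot: [-0.146, 3.138, -0.001]
ft_force: [0.3, 0.8, -0.3]
opening: 0.271
finger_force: 60.4
```

```bash
python3 go.py u -160 -274 8 1.571
```

```text
t 18.95 tcp [ 0.4995 -0.2965  0.1205] tcp_unit [-0.1594 -0.2755  0.1205] q [-0.66  0.48 -0.18  0.92 -0.   -0.75] F [ 0.3  0.8 -0.3] open 0.27055573671946825
tilt [-0.    -0.001 -1.   ] shift [  0.7   1.6 112.5]
spin -0.004
```

Emit:
{"api": "move_arm", "payload": {
  "deltas": [
    {"x":0,"y":0,"z":35,"spin":0},
    {"x":0,"y":0,"z":35,"spin":0},
    {"x":0,"y":0,"z":22,"spin":0},
    {"x":0,"y":0,"z":12,"spin":0},
    {"x":0,"y":0,"z":5,"spin":0},
    {"x":0,"y":0,"z":3,"spin":0},
    {"x":0,"y":0,"z":0,"spin":0}
  ]
}}

```text
time_s: 19.65
tool_pos: [0.4995, -0.295, 0.0091]
eef_rot: [-0.148, 3.137, -0.001]
ft_force: [-0.1, 0.6, -1.3]
opening: 0.271
finger_force: 60.4
```

Emit:
{"api": "move_arm", "payload": {
  "deltas": [
    {"x":0,"y":0,"z":1.5,"spin":0},
    {"x":0,"y":0,"z":0,"spin":0}
  ]
}}

```text
time_s: 19.85
tool_pos: [0.4997, -0.2953, 0.0076]
eef_rot: [-0.148, 3.137, -0.002]
ft_force: [-0.1, -0.3, 0.2]
opening: 0.266
finger_force: 60.7
```

Emit:
{"api": "move_arm", "payload": {
  "deltas": [
    {"x":0,"y":0,"z":0,"spin":0},
    {"x":0,"y":0,"z":0,"spin":0},
    {"x":0,"y":0,"z":0,"spin":0},
    {"x":0,"y":0,"z":0,"spin":0},
    {"x":0,"y":0,"z":0,"spin":0},
    {"x":0,"y":0,"z":-20,"spin":0},
    {"x":0,"y":0,"z":-40,"spin":0},
    {"x":0,"y":0,"z":-45,"spin":0},
    {"x":0,"y":0,"z":-45,"spin":0},
    {"x":30,"y":0,"z":-30,"spin":0},
    {"x":40,"y":0,"z":0,"spin":0},
    {"x":40,"y":0,"z":0,"spin":0}
  ],
  "claw": 0.7
}}

```text
time_s: 21.05
tool_pos: [0.389, -0.3055, 0.1878]
eef_rot: [-0.149, 3.137, -0.003]
ft_force: [-1.1, -0.4, -0.9]
opening: 0.701
finger_force: 0.0
```

Emit:
{"api": "move_arm", "payload": {
  "deltas": [
    {"x":30,"y":-20,"z":0,"spin":0},
    {"x":30,"y":-20,"z":0,"spin":0},
    {"x":0,"y":0,"z":0,"spin":0}
  ]
}}

```text
time_s: 21.35
tool_pos: [0.3311, -0.3527, 0.1871]
eef_rot: [0.142, -3.138, 0.002]
ft_force: [0.1, 0.8, -0.7]
opening: 0.699
finger_force: 0.0
```

Run:
```python
from h import *
Tu=np.load('Tu.npy')
p,d=snap('top'); q,e=snap('scene')
u=(cloud('top',d)-np.r_[Tu[:2,3],0])@Tu[:3,:3]*1e3
h=cv2.cvtColor(p,cv2.COLOR_RGB2HSV)
t=(abs(u[...,1]+105)<26)&(u[...,0]<-60)&(u[...,0]>-220)&(u[...,2]>40)&(u[...,2]<70)
print('tongue',t.sum(),np.percentile(u[t],[2,98],axis=0).round() if t.any() else '')
print('time',telemetry.get_state()['time_s'],telemetry.get_state()['tool_pos'])
a=cv2.resize(p[135:275,170:430],None,fx=3,fy=3); b=cv2.resize(q[130:310,140:440],(700,160*1)) if 0 else None
cv2.imwrite('pics/end.png',a[:,:,::-1])
```

```text
tongue 242 [[-154. -130.   40.]
 [ -67.  -80.   65.]]
time 21.45 [ 0.33323629 -0.35097418  0.18691636]
```

View pics/end.png

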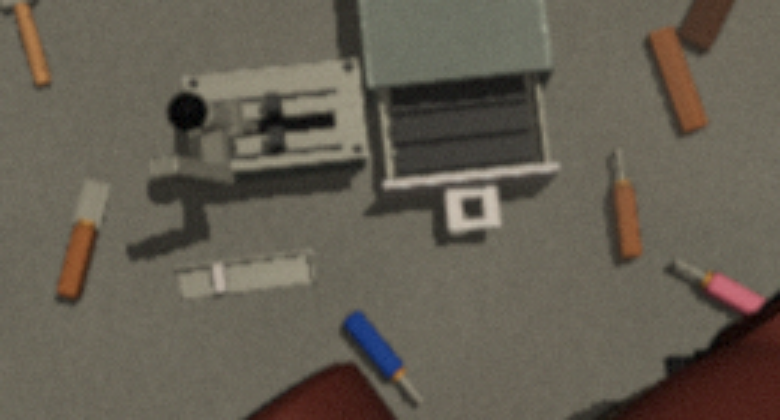

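The final view shows the lever over at (187,110), the tray fully out with its hole at (472,208), and the hook lying on the bench at (625,215). The scraper and stick look undisturbed. Handing in.

```bash
python3 -c "
from cell import close_job
print(close_job())"
```

```text
the job is handed in; nothing more can be done
None
```

The job is handed in at about 21 s: collar raised, lever at its unlocked stop, tray pulled to its stop with the hook, and the hook laid back on the bench; no verdict came back from the hand-in.

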